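Put the colour-paste pots back on their own mats

TASK

In this pastry classroom each of the three colour-paste pots (red, yellow, green) stands on a mat of the wrong colour. Change them round so that each pot stands upright inside the printed ring of the mat of its own colour, parking a pot on the empty round grey coaster on the way (set it down and let go of it there). Do not tip a pot over, and leave the white bowl and the copper cup of sticks where they are.

Things in the scene. Friction and masses are not known exactly. Their poses are not given: they have to be found in the camera images.
- red_pot: Red colour-paste pot, loose: upright cylinder 52 mm in diameter, 62 mm high, white body with a red band and a red lid (top 17 mm), lid and body equally wide, hard plastic, 0.1 to 0.21 kg. Origin at the centre of its underside, z up along its axis. Starts roughly in the middle of a mat of another colour.
- yellow_pot: Yellow colour-paste pot, same size and shape as the red one, with yellow band and lid. Origin at the centre of its underside, z up. Starts roughly in the middle of a mat of another colour.
- green_pot: Green colour-paste pot, same size and shape as the red one, with green band and lid. Origin at the centre of its underside, z up. Starts roughly in the middle of a mat of another colour.
- red_mat: Red square mat, fixed to the table, 100 x 100 mm and 4 mm thick, with a thin white printed ring (inner diameter 76 mm) round its centre. Origin at the centre of its underside, on the table; its top is 4 mm above the table. x and y along its sides.
- yellow_mat: Yellow square mat, otherwise like the red mat: fixed, 100 x 100 x 4 mm, white ring of inner diameter 76 mm, origin at the centre of its underside.
- green_mat: Green square mat, otherwise like the red mat: fixed, 100 x 100 x 4 mm, white ring of inner diameter 76 mm, origin at the centre of its underside.
- coaster: Round grey coaster, the free spot, empty at the start: fixed, 110 mm in diameter, 4 mm thick, with a thin black printed ring (inner diameter 76 mm). Origin at the centre of its underside, on the table.
- bowl: Small white ceramic bowl, loose, empty, 100 mm in diameter at the rim, 48 mm high, standing somewhere among the mats; to be left alone. Origin at the centre of its underside.
- stick_cup: Small copper-coloured cup full of short wooden sticks, loose, 52 mm in diameter, 66 mm high with the sticks, standing somewhere among the mats; to be left alone. Origin at the centre of its underside.
Mind the look-alikes: they are no part of the job. There is more than one size of the green_pot; the job needs the middle-sized.

How it is judged:
By the outcome, as a careful person would: the job done as asked, in the order asked, and still so for the second after the job is handed in, with the robot touching nothing.
It also fails if it takes over 115 s, if anything falls off the work surface, if the arm or the gripper's body presses on something with over 40 N, if the wrist force passes 120 N, or if a joint passes its speed limit or range.

ROBOT

A 6-joint arm with a two-finger parallel gripper is mounted at the origin on the work surface. World frame = base frame: x ahead of the robot, y to its left, z up, the work surface at z = 0. Lengths are in mm, angles in rad, forces in N, time in s.
With the tool pointing down it reaches from about 375 to 900 mm from the base axis. Payload 3.1 kg.
Tool frame: the origin (TCP) lies at the very end of the fingers, on their centre line; the grasp point (between the pads) lies behind it (ctrl.grip_point_offset is the x of the grasp point in the tool frame, in mm); x points along the fingers, y is the direction in which the jaws open and shut, and the axes are right-handed (so a half turn about x gives the same grasp; the last joint's range is limited). The gripper opens to 87 mm and grips with 3 to 60 N. Pads are 19 mm wide; open, the fingers measure 117 mm over their backs; the gripper's body (75 mm by 190 mm) begins 51 mm behind the grasp point.
Start: joints at [-1.478, 0.527, 1.433, -0, 1.181, -0.178], TCP at [167.815, -602.026, 222.548] pointing down, gripper open.
Joint ranges: [-3.08, 3.08], [-0.75, 2.2], [0.22, 2.44], [-1.43, 4.57], [0, 2.65], [-2.85, 2.85]. Speed limits (rad/s): [2.79, 2.79, 3.14, 3.14, 3.14, 3.14].

INTERFACE

Orientations are given as a rotation vector (axis times angle).
In Python, from station import ctrl gives the robot as it stands.
- The arm moves only by the tool drive_tool, never from a script. Its argument "plan" is a list that holds one entry, the list of rows, each a list of 5 numbers: the closure, from -1 (fully open) to 1 (shut), then the shift along the tool's x, y, z in units of 1000 mm (1.0 is 1000 mm), then the turn about the tool's x in units of 45 degrees (1.0 is 45 degrees). In form: [[[claw, tx, ty, tz, twist], ...]]. A call has 1 to 20 rows; each row is the pose to reach, as a shift and turn from the pose commanded when the call began, along the tool's axes at that moment; what a row does not reach only later rows make up. A row lasts 1/12 s, in which the tool goes at most 41.7 mm and 7.16 degrees, less where a joint would pass 70% of its speed; a pose out of reach is approached as far as the arm can. A call with a number of a shift or a turn outside -1 to 1 is refused whole. A call with a gripper value outside its range is refused whole. The fingers move at their own pace and stop on an object; the grip force is fixed at half the most. Time passes only in rows, so rows that repeat a pose let the fingers close. It gives the time, the measured TCP pose, the force and the opening at its end, in the units of the state.
- ctrl.get_obs(): the state, without advancing time (a new reading comes with each control period).
- ctrl.capture(name): name is "scene" or "top"; returns the picture (400x640x3 uint8, red, green, blue); there is no depth.
- ctrl.get_calibration(name): a dict with "intrinsics" (3x3 intrinsics, pixels), "world_from_camera" (4x4, takes a point from camera to world coordinates). Camera axes: x right, y down, z forward; pixel columns grow to the right and rows downward; lengths in mm; the calibration is good to about 2 mm. A picture is of the moment at which its call begins. get_calibration takes no time and is no camera call.
- ctrl.close_job(): hands the job in, once; it reports no verdict.
The state is a dict: "time": time; "joints": joint angles; "qd": joint speeds; "tau": joint torques, N m; "tool_pos": TCP position; "eef_rot": TCP orientation; "ft_force": force on the tool from outside, world axes, zero at the start; "wrist_torque": the same for the moment, N m; "grip_width": finger opening in mm.
Only numpy, scipy, OpenCV 4.12 (cv2) and the standard library are available. Lean on these libraries where they do the work, as an engineer would, in place of code of your own. Each camera call takes 0.05 s, during which the arm holds its last target. There are 200 camera calls.

## Working session

There is one attempt and no reset: what is moved stays moved. The work goes in short steps, Python scripts to look and compute and a tool call to move; the robot and the scene stay as the last step left them, time stands still between calls to the robot, and variables do not carry over. Pictures are saved under pics/ and viewed, about 12 in all and at most 16, crops included, and the job is handed in when it is done.

Besides the shell and the picture viewer there is one more tool, called after "Request:" as name(argument=value, ...), one argument or row to a line, values as JSON. drive_tool: Moves the arm, as the interface text tells. Its arguments: {"type":"object","properties":{"plan":{"type":"array","items":{"type":"array","items":{"type":"array","items":{"type":"number"}}}}},"required":["plan"]}

```bash
mkdir -p pics; python3 - <<'E'
from station import ctrl
import cv2
for n in("scene","top"):
    im=ctrl.capture(n); cv2.imwrite(f"pics/{n}0.png",im[:,:,::-1]); c=ctrl.get_calibration(n); print(n,c)
print(ctrl.get_obs(),ctrl.grip_point_offset)
E
```

```text
scene {'intrinsics': array([[503.04827841,   0.        , 321.9450744 ],
       [  0.        , 503.04827841, 203.21830493],
       [  0.        ,   0.        ,   1.        ]]), 'world_from_camera': array([[ 8.61819626e-01,  2.68997124e-01, -4.30008696e-01,
         1.00051914e+03],
       [ 5.07188548e-01, -4.65673055e-01,  7.25195410e-01,
        -8.59666964e+02],
       [-5.16798341e-03, -8.43083123e-01, -5.37758440e-01,
         6.66397035e+02],
       [ 0.00000000e+00,  0.00000000e+00,  0.00000000e+00,
         1.00000000e+00]])}
top {'intrinsics': array([[462.60483758,   0.        , 332.39424036],
       [  0.        , 462.60483758, 200.66631053],
       [  0.        ,   0.        ,   1.        ]]), 'world_from_camera': array([[-2.67917641e-02, -9.93250178e-01,  1.12855156e-01,
         4.11511511e+02],
       [-9.99478723e-01,  2.86505282e-02,  1.48805260e-02,
         9.74594151e+00],
       [-1.80134450e-02, -1.12397652e-01, -9.93500017e-01,
         9.81927526e+02],
       [ 0.00000000e+00,  0.00000000e+00,  0.00000000e+00,
         1.00000000e+00]])}
{'time': 0.1, 'joints': array([-1.47753605e+00,  5.28374414e-01,  1.43377787e+00,  2.13154944e-05,
        1.18138041e+00, -1.78494030e-01]), 'qd': array([-9.92816695e-04, -3.39902386e-03, -4.34241050e-03,  1.91618509e-04,
       -1.34252599e-03,  3.36207735e-05]), 'tau': array([-4.96556004e-04, -4.40985775e+01, -1.77150446e+01,  6.35337713e-02,
        5.33763960e-02, -4.04062916e-05]), 'tool_pos': array([ 167.73953614, -601.39058308,  221.66755599]), 'eef_rot': array([ 2.07703746,  0.28597914, -2.07682291]), 'ft_force': array([ 0.52506744, -0.18005778,  0.20433479]), 'wrist_torque': array([-0.03482724,  0.06252766,  0.02261103]), 'grip_width': 86.884956651033} -18.700000000000003
```

View pics/scene0.png

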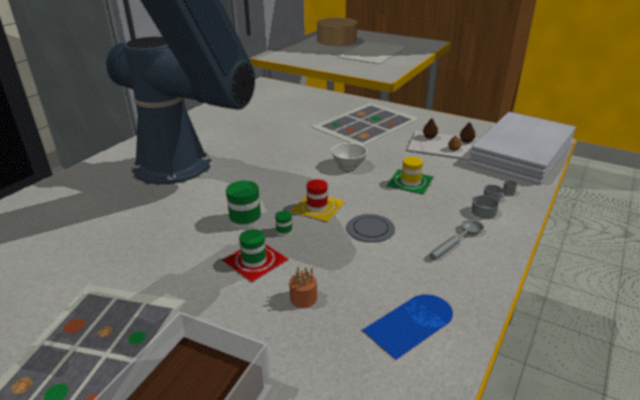

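View pics/top0.png

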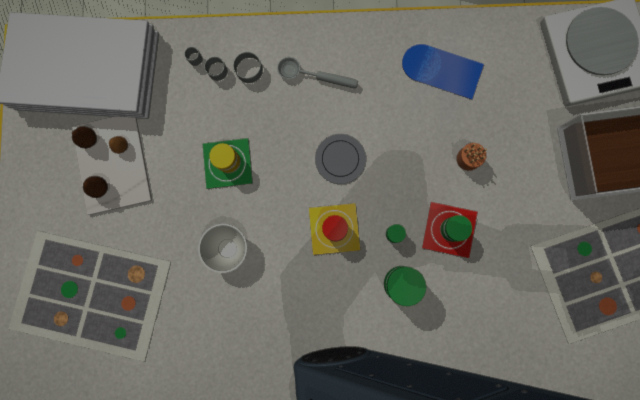

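The pots to move are at these top-view pixels: green on red mat (457,228), red on yellow mat (335,228), yellow on green mat (225,157). The coaster is at (340,158). The look-alike greens are at (396,233), small, and (405,286), large.

```bash
cat > h.py <<'E'
import numpy as np, cv2
from station import ctrl
from scipy.spatial.transform import Rotation as R
def ray(n,p,z):
    c=ctrl.get_calibration(n);T=c["world_from_camera"];p=np.atleast_2d(np.float64(p))
    d=np.c_[p,np.ones(len(p))]@np.linalg.inv(c["intrinsics"]).T@T[:3,:3].T
    o=T[:3,3];return (o+d*((z-o[2])/d[:,2])[:,None])
RNG=dict(red=[(0,150,60,6,255,255),(174,150,60,180,255,255)],yellow=[(20,140,80,34,255,255)],green=[(50,110,35,85,255,255)])
def blobs(im,col,amin=150):
    h=cv2.cvtColor(im,cv2.COLOR_RGB2HSV);m=sum(cv2.inRange(h,r[:3],r[3:]) for r in RNG[col])
    cs,_=cv2.findContours(m,cv2.RETR_EXTERNAL,cv2.CHAIN_APPROX_NONE)
    return [c for c in cs if cv2.contourArea(c)>amin]
E
python3 - <<'E'
from h import *
for n in("top","scene"):
    im=ctrl.capture(n)
    for col in RNG:
        for c in blobs(im,col,120):
            p=cv2.boundingRect(c)
            if n=="scene":
                print(n,col,p);continue
            if p[1]<50:continue
            (u,v),r=cv2.minEnclosingCircle(c); box=cv2.boxPoints(cv2.minAreaRect(c))
            b=ray(n,box,4);t=ray(n,[(u,v),(u+r,v)],66)
            print(n,col,p,"mat",b[:,:2].mean(0).round(1),[round(float(np.linalg.norm(b[i]-b[i-1]))) for i in range(4)],"yaw",np.degrees(np.arctan2(*(b[1]-b[0])[1::-1])).round(),"lid",t[0,:2].round(1),"dia",2*np.linalg.norm(t[1]-t[0]).round(1))
print("coaster",ray("top",(340.5,158.5),4)," bowl",ray("top",(222,247),48),"cup",ray("top",(472,155),55))
o=ctrl.get_obs();print(R.from_rotvec(o["eef_rot"]).as_matrix().round(3))
im=ctrl.capture("top")[130:320,190:500];cv2.imwrite("pics/c1.png",cv2.resize(im,None,fx=2.5,fy=2.5,interpolation=2)[:,:,::-1])
E
```

```text
top red (323, 216, 25, 25) mat [464.4  20.5] [51, 51, 51, 51] yaw -92.0 lid [461.1  20.5] dia 49.4
top red (423, 203, 54, 55) mat [ 454.3 -220.5] [98, 99, 99, 98] yaw -14.0 lid [ 450.8 -205.6] dia 128.2
top yellow (309, 204, 51, 51) mat [463.   22.9] [98, 100, 98, 99] yaw -86.0 lid [459.   22.7] dia 127.8
top yellow (210, 143, 25, 26) mat [627.8 260.3] [55, 52, 55, 52] yaw -92.0 lid [613.4 244.5] dia 52.2
top green (61, 281, 17, 17) mat [351.6 583.5] [33, 34, 33, 34] yaw -91.0 lid [355.5 547.4] dia 34.0
top green (384, 267, 42, 39) mat [ 341.5 -122.2] [85, 77, 85, 76] yaw -47.0 lid [ 344.5 -112.1] dia 81.6
top green (578, 242, 14, 14) mat [ 407.2 -497.9] [27, 27, 27, 27] yaw -92.0 lid [ 408.5 -465.8] dia 27.6
top green (386, 225, 20, 18) mat [ 449.4 -107.2] [37, 38, 37, 38] yaw -29.0 lid [447.2 -99.2] dia 37.4
top green (445, 216, 27, 25) mat [ 457.2 -238.2] [51, 55, 50, 54] yaw -92.0 lid [ 454.8 -222.4] dia 51.8
top green (203, 139, 49, 49) mat [611.  249.8] [99, 100, 99, 99] yaw -86.0 lid [598.2 234.2] dia 126.6
scene red (223, 245, 64, 36)
scene red (307, 180, 20, 15)
scene yellow (291, 196, 53, 26)
scene yellow (403, 157, 20, 13)
scene yellow (250, 42, 201, 51)
scene yellow (476, 0, 164, 400)
scene yellow (304, 0, 43, 35)
scene green (44, 383, 25, 17)
scene green (128, 331, 18, 13)
scene green (242, 250, 23, 13)
scene green (240, 230, 25, 19)
scene green (276, 211, 15, 12)
scene green (230, 206, 30, 18)
scene green (227, 181, 31, 24)
scene green (388, 170, 45, 24)
coaster [[613.2674891    4.53220393   4.        ]]  bowl [[429.96346848 248.96617858  48.        ]] cup [[ 601.82423956 -261.97046269   55.        ]]
[[-0.     0.269 -0.963]
 [ 0.001 -0.963 -0.269]
 [-1.    -0.001 -0.   ]]
```

View pics/c1.png

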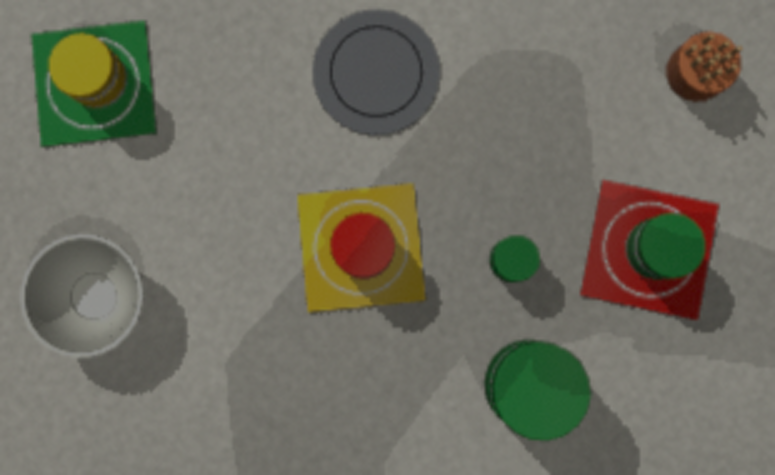

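Measured in mm: green pot (455,-222), red pot (461,20), yellow pot (613,244). Mats: red (454,-220), yellow (463,23), green (611,250). Coaster (613,5). Sizes match the given ones. First I'll move above the green pot and turn the jaws square along y.

Request:
drive_tool(
  plan=[
    [[-1,0.01,-0.015,-0.02,0.05],[-1,0.02,-0.04,-0.05,0.1],[-1,0.03,-0.06,-0.08,0.15],[-1,0.04,-0.085,-0.11,0.2],[-1,0.05,-0.11,-0.14,0.25],[-1,0.06,-0.13,-0.17,0.3],[-1,0.072,-0.155,-0.2,0.347],[-1,0.072,-0.175,-0.23,0.347],[-1,0.072,-0.2,-0.26,0.347],[-1,0.072,-0.22,-0.29,0.347],[-1,0.072,-0.245,-0.32,0.347],[-1,0.072,-0.265,-0.35,0.347],[-1,0.072,-0.28,-0.37,0.347],[-1,0.072,-0.2887,-0.3786,0.347],[-1,0.072,-0.2887,-0.3786,0.347],[-1,0.072,-0.2887,-0.3786,0.347],[-1,0.072,-0.2887,-0.3786,0.347]],
  ],
)

```text
time: 1.67
tool_pos: [454.5, -223.4, 150.5]
eef_rot: [-2.221, 0.002, 2.221]
ft_force: [0.6, 1.2, -0.5]
grip_width: 86.8
```

```bash
python3 - <<'E'
from h import *
o=ctrl.get_obs();print(o["time"],o["tool_pos"],o["joints"].round(2),R.from_rotvec(o["eef_rot"]).as_matrix().round(3),o["ft_force"])
for n in("scene","top"):
    cv2.imwrite(f"pics/{n}2.png",ctrl.capture(n)[:,:,::-1])
E
```

```text
1.6667 [ 454.46551558 -223.38921485  150.54394046] [-0.68  0.48  1.8  -0.    0.87  0.9 ] [[-0.    -0.002 -1.   ]
 [-0.001 -1.     0.002]
 [-1.     0.001  0.   ]] [ 0.61606261  1.2329159  -0.46867526]
```

View pics/scene2.png

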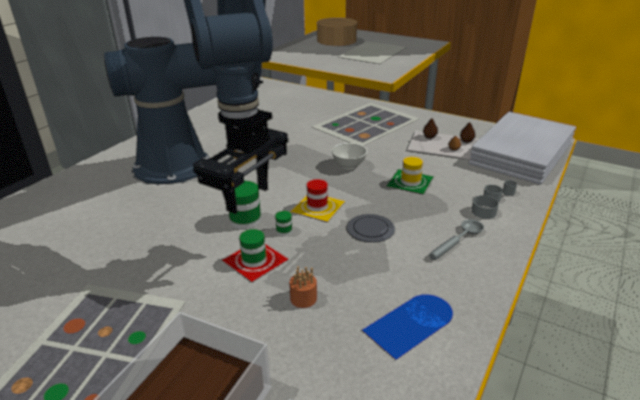

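The scene view shows the open fingers centred above the green pot (252,245), clear of the look-alikes. I'll go down and grip.

Request:
drive_tool(
  plan=[
    [[-1,0.02,0,0,0],[-1,0.04,0,0,0],[-1,0.06,0,0,0],[-1,0.08,0,0,0],[-1,0.1,0,0,0],[-1,0.115,0,0,0],[-1,0.125,0,0,0],[-1,0.129,0,0,0],[-1,0.129,0,0,0],[1,0.129,0,0,0],[1,0.129,0,0,0],[1,0.129,0,0,0],[1,0.129,0,0,0],[1,0.129,0,0,0],[1,0.129,0,0,0],[1,0.129,0,0,0],[1,0.129,0,0,0],[1,0.129,0,0,0]],
  ],
)

```text
time: 3.27
tool_pos: [455.4, -222.6, 21.9]
eef_rot: [2.222, -0.002, -2.22]
ft_force: [-0.7, 0.0, 4.4]
grip_width: 51.7
```

Gripped at 51.7 mm, which matches the 52 mm pot. Now I'll lift it and carry it over the coaster.

Request:
drive_tool(
  plan=[
    [[1,-0.01,0,0,0],[1,-0.03,0,0,0],[1,-0.055,0,0,0],[1,-0.08,0,0,0],[1,-0.1,0,0,0],[1,-0.11,-0.01,-0.007,0],[1,-0.11,-0.03,-0.021,0],[1,-0.11,-0.055,-0.038,0],[1,-0.11,-0.08,-0.056,0],[1,-0.11,-0.105,-0.073,0],[1,-0.11,-0.13,-0.09,0],[1,-0.11,-0.155,-0.108,0],[1,-0.11,-0.18,-0.125,0],[1,-0.11,-0.2,-0.139,0],[1,-0.11,-0.215,-0.15,0],[1,-0.11,-0.224,-0.156,0],[1,-0.11,-0.227,-0.158,0],[1,-0.11,-0.227,-0.158,0],[1,-0.11,-0.227,-0.158,0]],
  ],
)

```text
time: 4.85
tool_pos: [612.1, 4.0, 131.3]
eef_rot: [-2.219, 0.001, 2.223]
ft_force: [-0.5, -1.8, -2.0]
grip_width: 51.3
```

Request:
drive_tool(
  plan=[
    [[1,0.015,0,0,0],[1,0.04,0,0,0],[1,0.065,0,0,0],[1,0.085,0,0,0],[1,0.097,0,0,0],[1,0.104,0,0,0],[1,0.107,0,0,0],[1,0.109,0,0,0],[1,0.109,0,0,0],[1,0.109,0,0,0],[-1,0.109,0,0,0],[-1,0.109,0,0,0],[-1,0.109,0,0,0],[-1,0.109,0,0,0],[-1,0.109,0,0,0],[-1,0.109,0,0,0]],
  ],
)

```text
time: 6.18
tool_pos: [613.3, 4.6, 22.8]
eef_rot: [-2.222, 0.001, 2.221]
ft_force: [0.8, -0.6, 0.3]
grip_width: 82.5
```

Request:
drive_tool(
  plan=[
    [[-1,-0.005,0,0,0],[-1,-0.02,0,0,0],[-1,-0.045,0,0,0],[-1,-0.07,0,0,0],[-1,-0.095,0,0,0],[-1,-0.115,0,0,0],[-1,-0.127,-0.001,0.01,0],[-1,-0.127,-0.003,0.03,0],[-1,-0.127,-0.006,0.055,0],[-1,-0.127,-0.008,0.08,0],[-1,-0.127,-0.011,0.105,0],[-1,-0.127,-0.014,0.13,0],[-1,-0.127,-0.015,0.145,0],[-1,-0.127,-0.016,0.152,0],[-1,-0.127,-0.016,0.152,0],[-1,-0.127,-0.016,0.152,0],[-1,-0.127,-0.016,0.152,0]],
  ],
)

```text
time: 7.6
tool_pos: [463.2, 20.3, 149.9]
eef_rot: [-2.224, 0.002, 2.218]
ft_force: [0.8, 0.4, 0.3]
grip_width: 87.3
```

```bash
python3 - <<'E'
from h import *
for n in("scene","top"):
    cv2.imwrite(f"pics/{n}3.png",ctrl.capture(n)[:,:,::-1])
E
```

```text
(no output)
```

View pics/scene3.png

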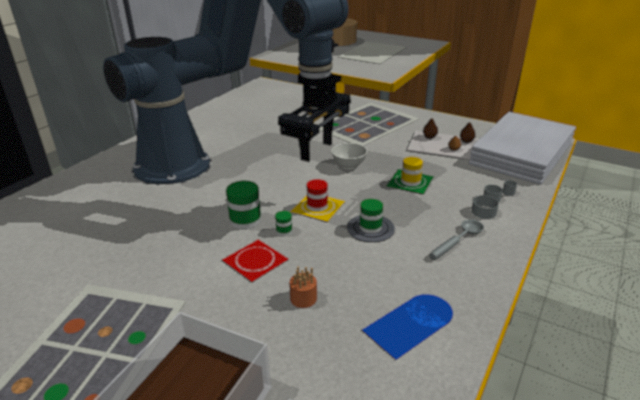

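The green pot stands upright on the coaster (371,215), released, and the gripper is over the red pot. I'll go down and grip.

Request:
drive_tool(
  plan=[
    [[-1,0.02,0,0,0],[-1,0.04,0,0,0],[-1,0.06,0,0,0],[-1,0.08,0,0,0],[-1,0.1,0,0,0],[-1,0.115,0,0,0],[-1,0.125,0,0,0],[-1,0.129,0,0,0],[-1,0.129,0,0,0],[1,0.129,0,0,0],[1,0.129,0,0,0],[1,0.129,0,0,0],[1,0.129,0,0,0],[1,0.129,0,0,0],[1,0.129,0,0,0],[1,0.129,0,0,0],[1,0.129,0,0,0],[1,0.129,0,0,0]],
  ],
)

```text
time: 9.2
tool_pos: [461.4, 20.6, 20.9]
eef_rot: [-2.222, 0.001, 2.221]
ft_force: [-1.1, 0.1, 4.9]
grip_width: 51.3
```

Request:
drive_tool(
  plan=[
    [[1,-0.01,0,0,0],[1,-0.03,0,0,0],[1,-0.055,0,0,0],[1,-0.08,0,0,0],[1,-0.1,0,0,0],[1,-0.11,0.01,0,0],[1,-0.11,0.03,0.001,0],[1,-0.11,0.055,0.002,0],[1,-0.11,0.08,0.003,0],[1,-0.11,0.105,0.004,0],[1,-0.11,0.13,0.005,0],[1,-0.11,0.155,0.006,0],[1,-0.11,0.18,0.007,0],[1,-0.11,0.205,0.007,0],[1,-0.11,0.225,0.007,0],[1,-0.11,0.237,0.007,0],[1,-0.11,0.241,0.007,0],[1,-0.11,0.241,0.007,0],[1,-0.11,0.241,0.007,0]],
  ],
)

```text
time: 10.78
tool_pos: [453.4, -219.0, 130.4]
eef_rot: [-2.219, -0.001, 2.222]
ft_force: [0.2, 1.2, -2.6]
grip_width: 51.5
```

Request:
drive_tool(
  plan=[
    [[1,0.015,0,0,0],[1,0.04,0,0,0],[1,0.065,0,0,0],[1,0.085,0,0,0],[1,0.097,0,0,0],[1,0.104,0,0,0],[1,0.107,0,0,0],[1,0.109,0,0,0],[1,0.109,0,0,0],[1,0.109,0,0,0],[-1,0.109,0,0,0],[-1,0.109,0,0,0],[-1,0.109,0,0,0],[-1,0.109,0,0,0],[-1,0.109,0,0,0],[-1,0.109,0,0,0]],
  ],
)

```text
time: 12.12
tool_pos: [454.1, -220.4, 21.7]
eef_rot: [-2.221, 0.001, 2.221]
ft_force: [-0.7, 0.2, -0.7]
grip_width: 82.8
```

Request:
drive_tool(
  plan=[
    [[-1,-0.005,0,0,0],[-1,-0.02,0,0,0],[-1,-0.045,0,0,0],[-1,-0.07,0,0,0],[-1,-0.095,0,0,0],[-1,-0.115,0,0,0],[-1,-0.128,0,0,0],[-1,-0.128,-0.02,-0.007,0],[-1,-0.128,-0.05,-0.017,0],[-1,-0.128,-0.08,-0.027,0],[-1,-0.128,-0.115,-0.039,0],[-1,-0.128,-0.15,-0.051,0],[-1,-0.128,-0.185,-0.063,0],[-1,-0.128,-0.22,-0.075,0],[-1,-0.128,-0.25,-0.086,0],[-1,-0.128,-0.27,-0.093,0],[-1,-0.128,-0.28,-0.096,0],[-1,-0.128,-0.28,-0.096,0]],
  ],
)

```text
time: 13.62
tool_pos: [550.4, 61.5, 149.7]
eef_rot: [2.221, 0.003, -2.22]
ft_force: [-0.4, 1.0, 0.3]
grip_width: 86.7
```

Request:
drive_tool(
  plan=[
    [[-1,0,-0.015,-0.005,0],[-1,0,-0.04,-0.014,0],[-1,0,-0.07,-0.024,0],[-1,0,-0.1,-0.034,0],[-1,0,-0.13,-0.044,0],[-1,0,-0.155,-0.053,0],[-1,0,-0.175,-0.06,0],[-1,0,-0.185,-0.063,0],[-1,0,-0.185,-0.063,0],[-1,0,-0.185,-0.063,0],[-1,0,-0.185,-0.063,0]],
  ],
)

```text
time: 14.53
tool_pos: [612.7, 242.6, 149.3]
eef_rot: [-2.219, 0.004, 2.223]
ft_force: [0.7, 0.1, -0.2]
grip_width: 87.1
```

```bash
python3 - <<'E'
from h import *
for n in("scene","top"):
    cv2.imwrite(f"pics/{n}4.png",ctrl.capture(n)[:,:,::-1])
E
```

```text
(no output)
```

View pics/scene4.png

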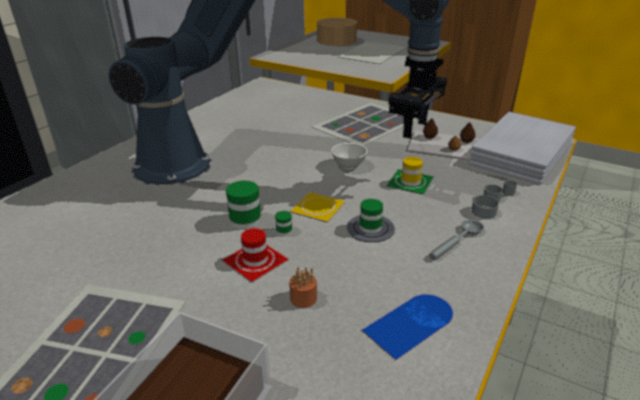

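The red pot stands in the red mat's ring (254,245), and the gripper is above the yellow pot (412,170). I'll grip it.

Request:
drive_tool(
  plan=[
    [[-1,0.02,0,0,0],[-1,0.04,0,0,0],[-1,0.06,0,0,0],[-1,0.08,0,0,0],[-1,0.1,0,0,0],[-1,0.115,0,0,0],[-1,0.125,0,0,0],[-1,0.129,0,0,0],[-1,0.129,0,0,0],[1,0.129,0,0,0],[1,0.129,0,0,0],[1,0.129,0,0,0],[1,0.129,0,0,0],[1,0.129,0,0,0],[1,0.129,0,0,0],[1,0.129,0,0,0],[1,0.129,0,0,0],[1,0.129,0,0,0]],
  ],
)

```text
time: 16.13
tool_pos: [613.5, 244.7, 20.9]
eef_rot: [-2.221, 0.001, 2.221]
ft_force: [-0.6, 0.3, 2.7]
grip_width: 51.3
```

Request:
drive_tool(
  plan=[
    [[1,-0.01,0,0,0],[1,-0.03,0,0,0],[1,-0.055,0,0,0],[1,-0.08,0,0,0],[1,-0.1,0,0,0],[1,-0.11,0.01,0.007,0],[1,-0.11,0.03,0.02,0],[1,-0.11,0.055,0.037,0],[1,-0.11,0.08,0.054,0],[1,-0.11,0.105,0.071,0],[1,-0.11,0.13,0.088,0],[1,-0.11,0.155,0.105,0],[1,-0.11,0.18,0.122,0],[1,-0.11,0.2,0.136,0],[1,-0.11,0.213,0.145,0],[1,-0.11,0.219,0.149,0],[1,-0.11,0.222,0.15,0],[1,-0.11,0.222,0.15,0],[1,-0.11,0.222,0.15,0]],
  ],
)

```text
time: 17.72
tool_pos: [463.9, 22.9, 130.6]
eef_rot: [-2.222, 0.001, 2.22]
ft_force: [-0.2, 0.6, -1.4]
grip_width: 51.8
```

Request:
drive_tool(
  plan=[
    [[1,0.015,0,0,0],[1,0.04,0,0,0],[1,0.065,0,0,0],[1,0.085,0,0,0],[1,0.097,0,0,0],[1,0.104,0,0,0],[1,0.107,0,0,0],[1,0.109,0,0,0],[1,0.109,0,0,0],[1,0.109,0,0,0],[-1,0.109,0,0,0],[-1,0.109,0,0,0],[-1,0.109,0,0,0],[-1,0.109,0,0,0],[-1,0.109,0,0,0],[-1,0.109,0,0,0]],
  ],
)

```text
time: 19.05
tool_pos: [463.2, 22.7, 21.7]
eef_rot: [-2.221, 0.001, 2.221]
ft_force: [-0.7, -0.1, 0.2]
grip_width: 82.1
```

Back to the parked green pot at (613,4.5): dX +150, dY -18.

Request:
drive_tool(
  plan=[
    [[-1,-0.005,0,0,0],[-1,-0.02,0,0,0],[-1,-0.045,0,0,0],[-1,-0.07,0,0,0],[-1,-0.095,0,0,0],[-1,-0.115,0,0,0],[-1,-0.127,0.001,-0.01,0],[-1,-0.127,0.003,-0.03,0],[-1,-0.127,0.006,-0.055,0],[-1,-0.127,0.009,-0.08,0],[-1,-0.127,0.012,-0.105,0],[-1,-0.127,0.015,-0.13,0],[-1,-0.127,0.017,-0.143,0],[-1,-0.127,0.018,-0.15,0],[-1,-0.127,0.018,-0.15,0],[-1,-0.127,0.018,-0.15,0],[-1,-0.127,0.018,-0.15,0]],
  ],
)

```text
time: 20.47
tool_pos: [611.4, 5.0, 148.3]
eef_rot: [-2.218, 0.0, 2.224]
ft_force: [0.0, -0.1, -0.0]
grip_width: 86.8
```

```bash
python3 - <<'E'
from h import *
for n in("scene","top"):
    cv2.imwrite(f"pics/{n}5.png",ctrl.capture(n)[:,:,::-1])
E
```

```text
(no output)
```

View pics/scene5.png

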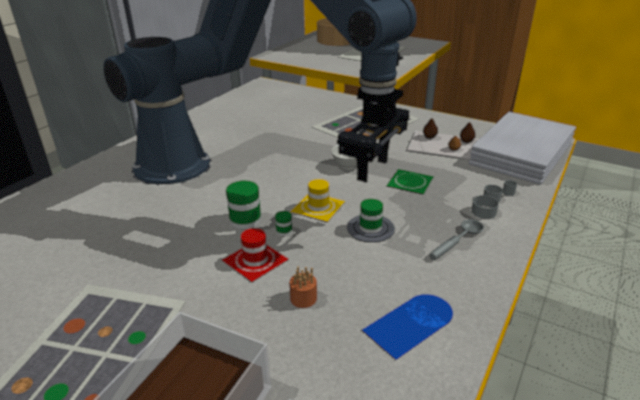

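Yellow now stands on the yellow mat (318,195), the green mat (410,181) is empty, and the gripper is over the parked green pot. I'll grip it.

Request:
drive_tool(
  plan=[
    [[-1,0.02,0,0,0],[-1,0.04,0,0,0],[-1,0.06,0,0,0],[-1,0.08,0,0,0],[-1,0.1,0,0,0],[-1,0.115,0,0,0],[-1,0.125,0,0,0],[-1,0.129,0,0,0],[-1,0.129,0,0,0],[1,0.129,0,0,0],[1,0.129,0,0,0],[1,0.129,0,0,0],[1,0.129,0,0,0],[1,0.129,0,0,0],[1,0.129,0,0,0],[1,0.129,0,0,0],[1,0.129,0,0,0],[1,0.129,0,0,0]],
  ],
)

```text
time: 22.07
tool_pos: [613.3, 4.5, 19.9]
eef_rot: [-2.222, 0.001, 2.221]
ft_force: [-1.1, -0.5, 2.4]
grip_width: 51.4
```

Request:
drive_tool(
  plan=[
    [[1,-0.01,0,0,0],[1,-0.03,0,0,0],[1,-0.055,0,0,0],[1,-0.08,0,0,0],[1,-0.1,0,0,0],[1,-0.11,-0.01,0,0],[1,-0.11,-0.03,0,0],[1,-0.11,-0.055,0.001,0],[1,-0.11,-0.08,0.001,0],[1,-0.11,-0.105,0.001,0],[1,-0.11,-0.13,0.002,0],[1,-0.11,-0.155,0.002,0],[1,-0.11,-0.18,0.002,0],[1,-0.11,-0.205,0.002,0],[1,-0.11,-0.228,0.002,0],[1,-0.11,-0.24,0.002,0],[1,-0.11,-0.245,0.002,0],[1,-0.11,-0.245,0.002,0],[1,-0.11,-0.245,0.002,0]],
  ],
)

```text
time: 23.65
tool_pos: [611.0, 248.9, 129.2]
eef_rot: [2.22, -0.002, -2.222]
ft_force: [-0.2, 0.4, -1.8]
grip_width: 51.4
```

Then lower, release, and retreat towards the starting side so the top camera can see the mats.

Request:
drive_tool(
  plan=[
    [[1,0.015,0,0,0],[1,0.04,0,0,0],[1,0.065,0,0,0],[1,0.085,0,0,0],[1,0.097,0,0,0],[1,0.104,0,0,0],[1,0.107,0,0,0],[1,0.109,0,0,0],[1,0.109,0,0,0],[1,0.109,0,0,0],[-1,0.109,0,0,0],[-1,0.109,0,0,0],[-1,0.109,0,0,0],[-1,0.109,0,0,0],[-1,0.109,0,0,0],[-1,0.109,0,0,0]],
  ],
)

```text
time: 24.98
tool_pos: [611.5, 249.7, 20.8]
eef_rot: [-2.221, 0.001, 2.221]
ft_force: [0.2, -0.3, 1.0]
grip_width: 82.6
```

Request:
drive_tool(
  plan=[
    [[-1,-0.005,0,0,0],[-1,-0.02,0,0,0],[-1,-0.045,0,0,0],[-1,-0.07,0,0,0],[-1,-0.095,0,0,0],[-1,-0.12,0,0,0],[-1,-0.15,0,0,0],[-1,-0.18,-0.01,0.01,0],[-1,-0.2,-0.03,0.03,0],[-1,-0.2,-0.055,0.055,0],[-1,-0.2,-0.08,0.08,0],[-1,-0.2,-0.105,0.105,0],[-1,-0.2,-0.13,0.13,0],[-1,-0.2,-0.155,0.15,0],[-1,-0.2,-0.175,0.17,0],[-1,-0.2,-0.19,0.185,0],[-1,-0.2,-0.2,0.195,0],[-1,-0.2,-0.2,0.195,0],[-1,-0.2,-0.2,0.195,0]],
  ],
)

```text
time: 26.57
tool_pos: [416.5, 449.8, 220.8]
eef_rot: [2.222, 0.0, -2.22]
ft_force: [0.2, 0.2, -0.3]
grip_width: 86.9
```

```bash
python3 - <<'E'
from h import *
im=ctrl.capture("scene");cv2.imwrite("pics/scene6.png",im[:,:,::-1])
im=ctrl.capture("top");cv2.imwrite("pics/top6.png",im[:,:,::-1])
for col in RNG:
    for c in blobs(im,col,300):
        p=cv2.boundingRect(c)
        if 190<p[0]<500 and p[1]>50:
            (u,v),r=cv2.minEnclosingCircle(c);print(col,p,"lid@66",ray("top",(u,v),66)[0,:2].round(1),"mat",ray("top",cv2.boxPoints(cv2.minAreaRect(c)),4)[:,:2].mean(0).round(1))
E
```

```text
red (423, 203, 54, 55) lid@66 [ 450.8 -205.6] mat [ 454.3 -220.5]
yellow (309, 204, 51, 51) lid@66 [459.9  21.9] mat [463.4  22.8]
green (384, 267, 42, 39) lid@66 [ 344.1 -111.7] mat [ 341.5 -122.2]
green (203, 139, 49, 49) lid@66 [598.2 234.2] mat [610.9 249.8]
```

View pics/scene6.png

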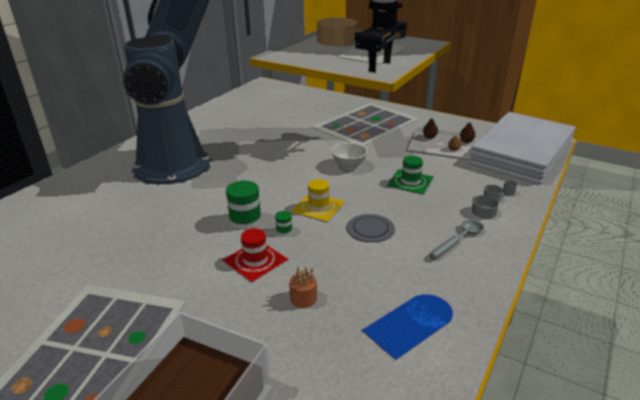

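View pics/top6.png

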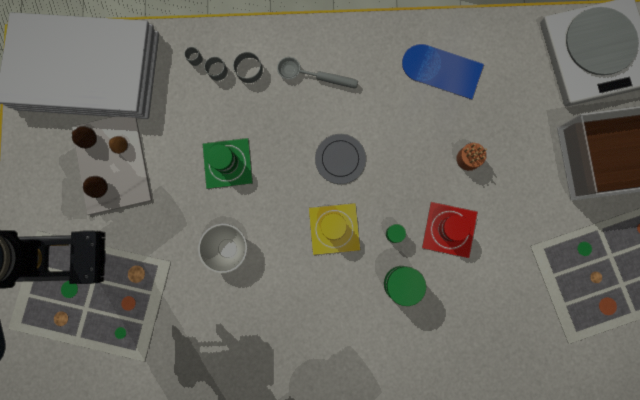

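Both views show all three pots upright in their own rings: green (222,158), yellow (333,228), red (456,230) in the top view. The coaster is empty, and the bowl (222,247) and cup (472,155) haven't moved. Handing in.

```bash
python3 -c "
from station import ctrl
print(ctrl.close_job())"
```

```text
the job is handed in; nothing more can be done
None
```

The job is done and handed in at about 27 s of robot time. I parked the middle-sized green pot on the coaster and let go of it there. Then I moved red to the red mat, yellow to the yellow mat and green from the coaster to the green mat.

- **Final pictures:** both camera views show all three pots upright inside the rings of their own mats, with the arm clear. The bowl, the stick cup and the look-alike green pots appear where they started.
- **Placement accuracy:** when the pots were released, the gripper was within about 1 mm of the measured mat centres. The force readings taken at the end of each move never exceeded about 5 N.
- **Check that did not work:** my final lid-position measurement gave no separate result, because each pot is now the same colour as its mat. The claim that each pot is inside its ring rests on the gripper readings and the pictures.

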